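# Sort the dropper bottles into the reagent carousel

### The job

Put the dropper bottles away: stand the blue-, yellow- and red-capped bottles upright in the bays of their own colour on the reagent carousel, and stand the white-capped bottle upright in the low grey tray. If a bay lies under the carousel's clear cover, turn the carousel by its black knob to bring it out. Let go of everything, and do not disturb the centrifuge tube standing nearby.

Things in the scene. Friction and masses are not known exactly. Their poses are not given: they have to be found in the camera images.
- bottle_blue: White plastic dropper bottle with a blue screw cap, standing upright. 56 mm tall; round body 20 mm in diameter up to 35 mm high, cap 16 mm in diameter above. Origin: centre of its underside, z up its axis.
- bottle_yellow: White plastic dropper bottle with a yellow screw cap, standing upright. 59 mm tall; round body 20 mm in diameter up to 38 mm high, cap 16 mm in diameter above. Origin: centre of its underside, z up its axis.
- bottle_red: Pink plastic dropper bottle with a red screw cap, standing upright. 59 mm tall; round body 20 mm in diameter up to 38 mm high, cap 16 mm in diameter above. Origin: centre of its underside, z up its axis.
- bottle_white: White plastic dropper bottle with a white screw cap, standing upright. 65 mm tall; round body 20 mm in diameter up to 44 mm high, cap 16 mm in diameter above. Origin: centre of its underside, z up its axis.
- bay_blue (a point): Floor centre of the blue bay: a round pocket with a blue collar (inside diameter 40 mm, outside 48 mm, 8 mm high), a blue bar points at it from the hub. Floor 14 mm above the worktop. The three bays lie 95 mm from the turntable's axis, 120 degrees apart (counter-clockwise from above: blue, yellow, red), and travel round with it.
- bay_yellow (a point): Floor centre of the yellow bay: a round pocket with a yellow collar (inside diameter 40 mm, outside 48 mm, 8 mm high), a yellow bar points at it from the hub. Floor 14 mm above the worktop. The three bays lie 95 mm from the turntable's axis, 120 degrees apart (counter-clockwise from above: blue, yellow, red), and travel round with it.
- bay_red (a point): Floor centre of the red bay: a round pocket with a red collar (inside diameter 40 mm, outside 48 mm, 8 mm high), a red bar points at it from the hub. Floor 14 mm above the worktop. The three bays lie 95 mm from the turntable's axis, 120 degrees apart (counter-clockwise from above: blue, yellow, red), and travel round with it.
- carousel: Grey round foot (264 mm wide, fixed) of a white turntable (250 mm, top 14 mm high). Origin: on the turntable's axis at worktop height. A clear cover fixed to the foot roofs the sector within 35 degrees either side of the foot's +x axis, 55 to 137 mm from the turntable's axis, underside 79, top 84 mm high: bottles in bays pass beneath it, nothing can be set down through it. The rest is open.
- knob (a point): Centre of the turntable's black bar knob, on its axis on a thin post: 42 mm long, 14 mm wide, from 87 to 113 mm high (centre 100 mm). Its length points along the line from the axis to the blue bay. Grip it across the 14 mm and twist: the turntable turns either way without a stop within a full turn, with light friction (0.04 N m), and stays where left.
- return_tray: Low grey square tray, 94 x 94 mm, walls 16 mm high and 3 mm thick, floor 3 mm thick, fixed to the bench. Origin: centre of its underside, z up, x and y along its sides.
- centrifuge_tube: Bystander: upright clear tube with orange cap, 36 mm wide, 98 mm tall; origin at the centre of its underside.
Things that resemble listed ones, but are neither listed nor needed, are in the scene too. Leave any green or purple look-alike of the bottle_blue alone. Of the things that look like the bottle_red, take the one that is farthest to the robot's right at the start.

How it is judged:
At the end, for the whole second after the job is handed in: Blue, yellow and red bottles each stand upright (within 0.15 rad) on the floor of the bay of their own colour, within 12.5 mm of its centre; the white-capped bottle stands upright on the floor of the grey tray, its axis within 36 mm of the tray's centre along both sides; all released and at rest (horizontal distance between bottle_blue and bay_blue below 0.0125 m and z of bottle_blue in the frame of bay_blue between -0.004 and 0.005 m and angle between each of bottle_blue, bottle_yellow, bottle_red, bottle_white's own z axis and vertical below 0.15 rad and linear speed of each of bottle_blue, bottle_yellow, bottle_red, bottle_white below 0.03 m/s and contact force between each of bottle_blue, bottle_yellow, bottle_red, bottle_white and the fingers below 0.05 N and horizontal distance between bottle_yellow and bay_yellow below 0.0125 m and z of bottle_yellow in the frame of bay_yellow between -0.004 and 0.005 m and horizontal distance between bottle_red and bay_red below 0.0125 m and z of bottle_red in the frame of bay_red between -0.004 and 0.005 m and x of bottle_white in the frame of return_tray between -0.036 and 0.036 m and y of bottle_white in the frame of return_tray between -0.036 and 0.036 m and z of bottle_white in the frame of return_tray between -0.001 and 0.008 m); the robot touches nothing.
It fails at once if the centrifuge tube is knocked over or moved more than 30 mm (distance of centrifuge_tube from where it was at the start of the episode above 0.03 m or angle between centrifuge_tube's own z axis and vertical above 0.5 rad).
It also fails if it takes over 106 s, if anything falls off the work surface, if the arm or the gripper's body presses on something with over 40 N, if the wrist force passes 120 N, or if a joint passes its speed limit or range.

### The arm

A 6-joint arm with a two-finger parallel gripper is mounted at the origin on a cart in front of the work surface, level with it; the furniture and walls round the work are solid. World frame = base frame: x ahead of the robot, y to its left, z up, the work surface at z = 0. Lengths are in m, angles in rad, forces in N, time in s.
With the tool pointing down it reaches from about 0.4 to 0.925 m from the base axis. Payload 3.4 kg.
Tool frame: the origin (TCP) lies at the very end of the fingers, on their centre line; the grasp point (between the pads) lies 19 mm behind it; z points along the fingers, y is the direction in which the jaws open and shut (so a half turn about z gives the same grasp; the last joint's range is limited). The gripper opens to 85 mm and grips with 20 to 120 N. Pads are 22 mm wide; open, the fingers measure 114 mm over their backs; the gripper's body (76 mm by 85 mm) begins 54 mm behind the grasp point. The pads swing forward as they close: fully open they stand 13 mm farther back than shut.
Start: joints at [1.24, 0.307, 1.506, -0, 1.328, -0.073], TCP at [0.146, 0.556, 0.231] pointing down, gripper open.
Joint ranges: [-3.12, 3.12], [-1.05, 2.28], [0.14, 2.33], [-1.42, 4.57], [0.1, 2.73], [-2.68, 2.68]. Speed limits (rad/s): [2.57, 2.57, 3.14, 3.14, 3.14, 3.14].

### API

Orientations are given as a unit quaternion [x, y, z, w].
In Python, from rig import sense, camera, get_calibration, job_done gives the robot as it stands. The module is installed in compiled form; this text tells all that it offers.
- The arm moves only by the tool drive_tool, never from a script. Its argument "rows" is a list of rows, each a list of 2 entries, a list of its own where there are three numbers: the shift along the world's x, y, z in mm, then the turn, a rotation vector about the world's x, y, z in rad. In form: [[[x, y, z], [rx, ry, rz]], ...]. A call has 1 to 10 rows; each row is the pose to reach, as a shift and turn from the pose commanded when the call began; what a row does not reach only later rows make up. A row lasts 1/10 s, in which the tool goes at most 50 mm and 8.59 degrees, less where a joint would pass 70% of its speed; a pose out of reach is approached as far as the arm can. A call with a gripper value outside its range is refused whole. "grip" is the opening in per cent of the stroke, from 0 (shut) to 100 (fully open), set as the call begins (left out, the last holds). The fingers move at their own pace and stop on an object; the grip force is fixed at half the most. Time passes only in rows, so rows that repeat a pose let the fingers close. It gives the time, the measured TCP pose, the force and the opening at its end, in the units of the state.
- sense(): the state, without advancing time (a new reading comes with each control period).
- camera(name): name is "scene" or "top"; returns (picture, depth): 400x640x3 uint8, red, green, blue; 400x640 float32, m along the optical axis (not along the pixel's ray), 0 where there is no reading.
- get_calibration(name): a dict with "fx", "fy", "cx", "cy" (pixels), "distortion" ([k1, k2, p1, p2, k3] as OpenCV has them; the pictures are not rectified), "R" (3x3) and "t" (3): a world point X has camera coordinates R X + t. Camera axes: x right, y down, z forward; pixel columns grow to the right and rows downward; lengths in m; the calibration is good to about 2 mm. A picture is of the moment at which its call begins. get_calibration takes no time and is no camera call.
- job_done(): hands the job in, once; it reports no verdict.
The state is a dict: "time": time; "joint_pos": joint angles; "dq": joint speeds; "joint_efforts": joint torques, N m; "ee_pos": TCP position; "tool_rot": TCP orientation; "ft_force": force on the tool from outside, world axes, zero at the start; "torque": the same for the moment, N m; "gripper_width": opening from 0.0 (shut) to 1.0 (fully open).
Only numpy, scipy, OpenCV 4.12 (cv2) and the standard library are available. Lean on these libraries where they do the work, as an engineer would, in place of code of your own. Each camera call takes 0.05 s, during which the arm holds its last target. There are 200 camera calls.

## Working session

There is one attempt and no reset: what is moved stays moved. The work goes in short steps, Python scripts to look and compute and a tool call to move; the robot and the scene stay as the last step left them, time stands still between calls to the robot, and variables do not carry over. Pictures are saved under pics/ and viewed, about 12 in all and at most 16, crops included, and the job is handed in when it is done.

Besides the shell and the picture viewer there is one more tool, called after "Emit:" by a JSON object that holds its "fn" and its "kwargs". drive_tool: Moves the arm, as the interface text tells. Its arguments: {"type":"object","properties":{"rows":{"type":"array"},"grip":{"type":"number"}},"required":["rows"]}

```bash
mkdir -p pics
cat > h.py <<'E'
import numpy as np, cv2
from rig import sense, camera, get_calibration
def snap(n,f):
    p,d=camera(n); np.savez('/tmp/%s.npz'%n,p=p,d=d); cv2.imwrite('pics/'+f,cv2.cvtColor(p,cv2.COLOR_RGB2BGR)); return p,d
def K(n):
    c=get_calibration(n); return np.array([[c['fx'],0,c['cx']],[0,c['fy'],c['cy']],[0,0,1.]]),np.array(c['distortion'],float),np.array(c['R']),np.array(c['t']).ravel()
def plane(n,uv,z):
    k,D,R,t=K(n); r=cv2.undistortPoints(np.array(uv,float).reshape(-1,1,2),k,D).reshape(-1,2)
    r=np.c_[r,np.ones(len(r))]@R; C=-R.T@t
    return C+r*((z-C[2])/r[:,2])[:,None]
def proj(n,X):
    k,D,R,t=K(n); return cv2.projectPoints(np.array(X,float).reshape(-1,1,3),cv2.Rodrigues(R)[0],t,k,D)[0].reshape(-1,2)
def blobs(n,p,h0,h1,smin=90,vmin=50,amin=15):
    h=cv2.cvtColor(p,cv2.COLOR_RGB2HSV); H=h[...,0].astype(int)
    m=((H>=h0)&(H<=h1)) if h0<=h1 else ((H>=h0)|(H<=h1))
    m=(m&(h[...,1]>=smin)&(h[...,2]>=vmin)).astype(np.uint8)
    N,l,s,c=cv2.connectedComponentsWithStats(m)
    return [(c[i].round(1),s[i]) for i in range(1,N) if s[i][4]>=amin]
E
python3 - <<'E'
from h import *
for n in('scene','top'):
    p,d=snap(n,n+'0.png'); k,D,R,t=K(n); print(n,-R.T@t,R[2])
s=sense();print(s['time'],s['ee_pos'],s['tool_rot'],s['joint_pos'])
E
```

```text
scene [ 0.02762031 -0.46015611  0.70739838] [ 0.56083847  0.43372273 -0.70522677]
top [ 0.35916551 -0.06644065  1.47202556] [ 0.11578069 -0.01414336 -0.9931741 ]
0.1 [0.14586171 0.55553953 0.2304671 ] [ 1.28043574e-01  9.91768103e-01 -9.18515789e-04 -1.69062095e-04] [ 1.24051897e+00  3.07507149e-01  1.50754522e+00 -3.82078300e-05
  1.32840781e+00 -7.34759133e-02]
```

View pics/scene0.png

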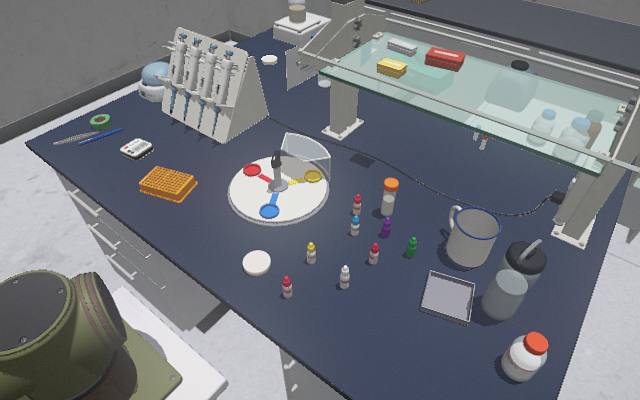

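View pics/top0.png

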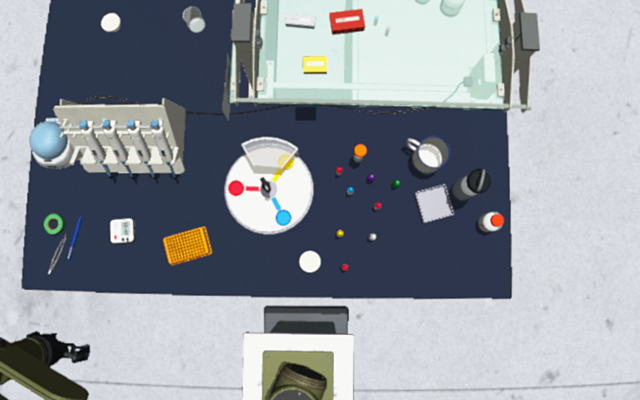

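The top view shows three red-capped bottles, at (339,171), (377,206) and (345,267). The one farthest to the robot's right should be (377,206). I'll measure everything and make a crop to confirm it.

Run:
```python
from h import *
T=np.load('/tmp/top.npz');S=np.load('/tmp/scene.npz')
k,D,R,t=K('top')
rg={'blue':(95,115),'yellow':(22,34),'red':(170,5),'orange':(6,18),'green':(45,80),'purple':(125,155)}
for c,(a,b) in rg.items():
    for n,p in(('top',T['p']),('scene',S['p'])):
        for ce,s in blobs(n,p,a,b,amin=8):
            if n=='top' and not(215<ce[0]<460 and 125<ce[1]<290): continue
            if n=='scene' and not(220<ce[0]<460 and 140<ce[1]<320): continue
            print(c,n,ce,s,(plane(n,[ce],.0575)[0][:2]*1000).round(), (plane(n,[ce],.02)[0][:2]*1000).round())
im=cv2.cvtColor(S['p'],cv2.COLOR_RGB2BGR)
a=cv2.resize(im[180:310,260:480],None,fx=3.6,fy=3.6,interpolation=cv2.INTER_CUBIC)
cv2.imwrite('pics/c1.png',a)
a=cv2.resize(cv2.cvtColor(T['p'],cv2.COLOR_RGB2BGR)[125:290,215:460],None,fx=3.2,fy=3.2,interpolation=cv2.INTER_CUBIC)
cv2.imwrite('pics/c2.png',a)
```

```text
blue top [286.6 213.4] [   23   105   488   193 63821] [492.  35.] [495.  37.]
blue top [408.7 152.1] [406 150   6   6  17] [ 675. -313.] [ 683. -320.]
blue top [281.3 213.9] [271 197  21  29 259] [490.  50.] [494.  53.]
blue scene [270.1 207.8] [260 192  19  27 291] [470.  25.] [496.  53.]
blue scene [355.2 220. ] [352 215   8  10  58] [ 558. -150.] [ 588. -132.]
yellow top [282.6 159. ] [279 155  10  11  58] [648.  50.] [656.  53.]
yellow top [282.9 169.2] [272 157  22  25 155] [618.  48.] [625.  51.]
yellow top [339.9 232.7] [337 230   7   6  33] [ 440. -117.] [ 442. -118.]
yellow scene [312.5 175.5] [304 169  18  14 190] [618.  19.] [652.  46.]
yellow scene [295.5 181. ] [288 178  16   7  60] [577.  39.] [608.  67.]
yellow scene [310.8 247.1] [307 242   8  11  62] [ 437. -121.] [ 461. -101.]
red top [339.  169.6] [336 167   7   6  34] [ 620. -112.] [ 627. -113.]
red top [235.7 187.7] [228 180  16  16 194] [563. 182.] [569. 188.]
red top [251.8 188.1] [246 186  13   5  62] [563. 135.] [568. 141.]
red top [377.7 205.1] [375 202   6   7  33] [ 519. -223.] [ 524. -227.]
red top [344.
[... 172 characters left out ...]
4] [539. 107.] [569. 139.]
red scene [357.2 198.9] [354 194   7  10  53] [ 617. -116.] [651. -96.]
red scene [374.5 248. ] [371 243   8  11  66] [ 516. -227.] [ 545. -213.]
red scene [286.3 281.3] [283 276   8  11  72] [ 342. -136.] [ 360. -118.]
orange top [360.  150.1] [354 144  13  13 136] [ 678. -172.] [ 686. -175.]
orange scene [390.6 184.4] [383 177  16  15 189] [ 709. -152.] [ 748. -134.]
green top [395.8 183.4] [392 180   8   8  47] [ 583. -275.] [ 588. -281.]
green scene [411.2 247.3] [406 237  11  21 159] [ 565. -286.] [ 596. -276.]
purple top [370.4 177.6] [367 174   8   9  54] [ 598. -202.] [ 604. -206.]
purple scene [386.  227.7] [381 217  10  21 151] [ 580. -216.] [ 612. -202.]
```

View pics/c1.png

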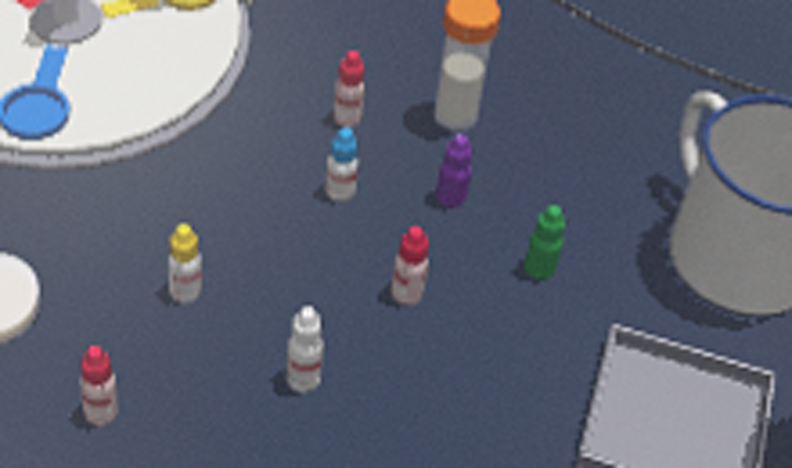

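View pics/c2.png

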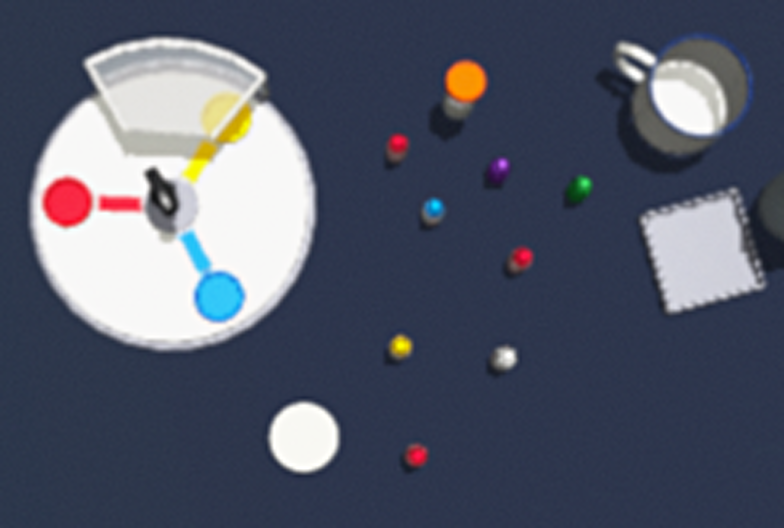

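The crop confirms it. Top (377,205), scene (374,248), is the red-capped pink bottle farthest right, at y≈-0.224; the other two lie at y≈-0.112 and y≈-0.131. Next I'll measure the blue and white bottles, the tray, the carousel and the shelf height.

```bash
cat > m.py <<'E'
from h import *
def bays(n,p):
    h=cv2.cvtColor(p,cv2.COLOR_RGB2HSV).astype(int); out={}
    for c,a,b in(('blue',95,115),('yellow',20,34),('red',170,5)):
        H=h[...,0]; m=((H>=a)&(H<=b)) if a<b else ((H>=a)|(H<=b))
        m=(m&(h[...,1]>130)&(h[...,2]>110)).astype(np.uint8)
        w=np.zeros_like(m)
        if n=='top': w[130:240,215:318]=1
        else: w[145:230,222:334]=1
        m=cv2.morphologyEx(m*w,cv2.MORPH_CLOSE,np.ones((5,5),np.uint8)); m=cv2.morphologyEx(m,cv2.MORPH_OPEN,cv2.getStructuringElement(2,(9,9)if n=='top' else (11,9)))
        N,l,s,ce=cv2.connectedComponentsWithStats(m)
        if N>1:
            i=1+np.argmax(s[1:,4]); out[c]=(ce[i].round(1),s[i],(plane(n,[ce[i]],.021)[0][:2]*1000).round(1))
    return out
E
python3 - <<'E'
from m import *
T=np.load('/tmp/top.npz');S=np.load('/tmp/scene.npz')
for n,d in(('top',T),('scene',S)):
    b=bays(n,d['p']); print(n,b)
    if len(b)==3: print('mean',np.mean([v[2] for v in b.values()],0))
    for ce,s in blobs(n,d['p'],95,112,170,140,8):
        if s[4]<500: print('B',n,ce,s,plane(n,[ce],.052)[0]*1000)
    h=cv2.cvtColor(d['p'],cv2.COLOR_RGB2HSV); 
    m=((h[...,1]<40)&(h[...,2]>135)).astype(np.uint8); N,l,st,ce=cv2.connectedComponentsWithStats(m)
    for i in range(1,N):
        if 15<st[i][4]<12000 and ((n=='top' and 225<ce[i][0]<460 and 130<ce[i][1]<280) or(n=='scene' and 225<ce[i][0]<480 and 140<ce[i][1]<330)): print('W',n,ce[i].round(1),st[i],plane(n,[ce[i]],.058)[0].round(4))
    # tray
    g=cv2.cvtColor(d['p'],cv2.COLOR_RGB2GRAY)
    w=(slice(175,230),slice(405,462)) if n=='top' else (slice(262,330),slice(412,480))
    mm=(h[...,1]<50)[w]&(g[w]>120); N,l,st,ce=cv2.connectedComponentsWithStats(mm.astype(np.uint8)); i=1+np.argmax(st[1:,4])
    c=np.argwhere(l==i)[:,::-1]+[w[1].start,w[0].start]
    bx=cv2.boxPoints(cv2.minAreaRect(c.astype(np.float32))); print('tray',ce[i]+[w[1].start,w[0].start],(plane(n,[c.mean(0)],.003)[0]*1000).round(),(plane(n,bx,.003)*1000).round()[:,:2].tolist())
k,D,R,t=K('top'); C=-R.T@t
for uv in[(300,100),(440,98),(250,180),(290,145),(265,140)]:
    z=T['d'][uv[1],uv[0]]; r=cv2.undistortPoints(np.array([[uv]],float),k,D).ravel(); print(uv,(C+(np.r_[r,1]*z)@R).round(3))
E
```

```text
top {'blue': (array([282.8, 217. ]), array([276, 210,  15,  15, 179], dtype=int32), array([484.5,  47.9])), 'red': (array([235.8, 187.7]), array([229, 181,  15,  15, 172], dtype=int32), array([568.3, 187.8]))}
B top [350.3 189.2] [348 187   6   5  22] [ 564.49431811 -145.20439867   52.        ]
B top [275.7 203.2] [272 198   8  11  38] [521.0604616  66.7130286  52.       ]
B top [282.9 217.2] [276 210  15  15 170] [481.42375971  45.27546079  52.        ]
B top [ 75.8 231.3] [ 71 217  10  30  69] [430.04734585 650.2199882   52.        ]
W top [268.8 185.8] [ 224  137   90   97 5657] [0.57   0.0872 0.058 ]
W top [428.5 153.6] [408 138  34  29 470] [ 0.6714 -0.3708  0.058 ]
W top [411.9 146.8] [408 144   8   7  28] [ 0.6905 -0.3223  0.058 ]
W top [433.1 203.3] [416 184  38  38 921] [ 0.5267 -0.3824  0.058 ]
W top [372.9 236.2] [370 234   6   6  28] [ 0.4307 -0.2099  0.058 ]
W top [309.5 261.3] [299 251  22  22 381] [ 0.3581 -0.0325  0.058 ]
tray [433.13057325 203.31528662] [ 533. -395.    3.] [[567.0, -339.0], [594.0, -432.0], [500.0, -456.0], [474.0, -363.0]]
scene {'blue': (array([268
[... 767 characters left out ...]
e [256.3 261.8] [242 250  29  25 570] [ 0.3398 -0.0583  0.058 ]
W scene [310.6 253.7] [307 250   9  10  36] [ 0.4231 -0.1315  0.058 ]
W scene [375.5 254.2] [373 252   6   5  16] [ 0.5034 -0.2375  0.058 ]
W scene [345.  272.6] [341 265   9  16  95] [ 0.4278 -0.2144  0.058 ]
W scene [446.8 296.6] [ 421  270   54   52 1575] [ 0.4998 -0.3974  0.058 ]
W scene [287.5 287.3] [283 284   9   6  22] [ 0.3327 -0.1475  0.058 ]
tray [446.89589905 296.58170347] [ 540. -392.    3.] [[484.0, -358.0], [580.0, -334.0], [609.0, -434.0], [514.0, -451.0]]
(300, 100) [ 0.748 -0.008  0.291]
(440, 98) [ 0.773 -0.361  0.255]
(250, 180) [0.592 0.147 0.017]
(290, 145) [0.684 0.028 0.082]
(265, 140) [0.697 0.099 0.084]
```

Emit:
{"fn": "drive_tool", "kwargs": {"rows": [[[423, -461, -90], [0, 0, 0.76]], [[423, -461, -90], [0, 0, 0.76]], [[423, -461, -90], [0, 0, 0.76]], [[423, -461, -90], [0, 0, 0.76]], [[423, -461, -90], [0, 0, 0.76]], [[423, -461, -90], [0, 0, 0.76]], [[423, -461, -90], [0, 0, 0.76]], [[423, -461, -90], [0, 0, 0.76]], [[423, -461, -90], [0, 0, 0.76]], [[423, -461, -90], [0, 0, 0.76]]], "grip": 50}}

```text
time: 1.1
ee_pos: [0.4679, 0.205, 0.1626]
tool_rot: [-0.249, 0.969, 0.0, -0.0]
ft_force: [-0.2, 1.1, -0.4]
gripper_width: 0.505
```

Emit:
{"fn": "drive_tool", "kwargs": {"rows": [[[40, -45, -9], [0, 0, 0]], [[85, -93, -18], [0, 0, 0]], [[85, -93, -18], [0, 0, 0]], [[85, -93, -18], [0, 0, 0]]]}}

```text
time: 1.5
ee_pos: [0.5547, 0.1106, 0.144]
tool_rot: [-0.247, 0.969, -0.001, 0.0]
ft_force: [-0.4, 0.3, -0.0]
gripper_width: 0.499
```

Run:
```python
from h import *
s=sense();print(s['ee_pos'],s['tool_rot'],s['joint_pos'])
p,d=snap('scene','s1.png')
cv2.imwrite('pics/s1c.png',cv2.resize(cv2.cvtColor(p[100:240,200:360],cv2.COLOR_RGB2BGR),None,fx=4.5,fy=4.2,interpolation=2))
```

```text
[0.55470667 0.11062052 0.14399236] [-2.46891115e-01  9.69043057e-01 -5.70305242e-04  7.26098126e-05] [ 1.22895367e-01  3.73431654e-01  1.64558423e+00 -1.23533376e-03
  1.12228902e+00 -1.94630701e+00]
```

View pics/s1c.png

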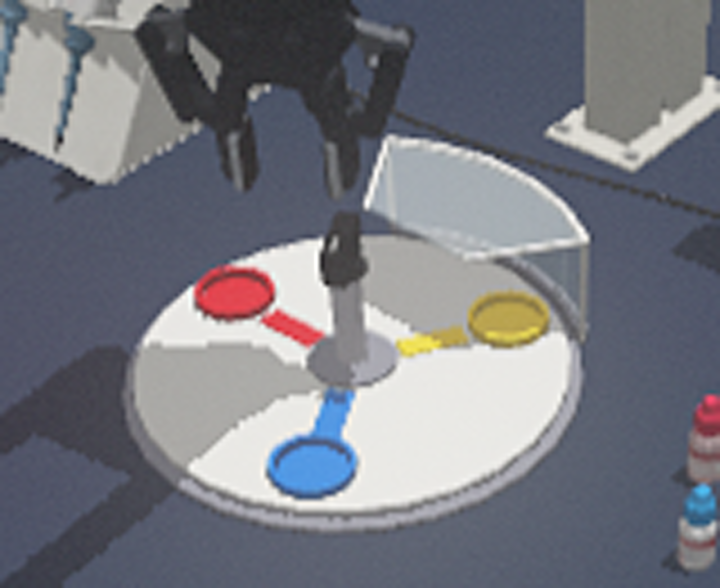

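The fingers are about 20 mm short of the knob, so I'll go over it and then down.

Emit:
{"fn": "drive_tool", "kwargs": {"rows": [[[14, -16, 0], [0, 0, 0]], [[14, -16, 0], [0, 0, 0]], [[14, -16, 0], [0, 0, 0]]]}}

```text
time: 1.85
ee_pos: [0.565, 0.0987, 0.145]
tool_rot: [-0.249, 0.968, 0.0, -0.0]
ft_force: [-0.4, -0.9, -0.8]
gripper_width: 0.498
```

Emit:
{"fn": "drive_tool", "kwargs": {"rows": [[[1, 0, -30], [0, 0, 0]], [[1, 0, -62], [0, 0, 0]], [[1, 0, -62], [0, 0, 0]], [[1, 0, -62], [0, 0, 0]], [[1, 0, -62], [0, 0, 0]]]}}

```text
time: 2.35
ee_pos: [0.5678, 0.0985, 0.0846]
tool_rot: [-0.249, 0.968, -0.0, 0.001]
ft_force: [-0.1, 0.4, -0.7]
gripper_width: 0.502
```

Emit:
{"fn": "drive_tool", "kwargs": {"rows": [[[1, -4, -2], [0, 0, 0]], [[1, -4, -2], [0, 0, 0]], [[1, -4, -2], [0, 0, 0]]]}}

```text
time: 2.65
ee_pos: [0.5686, 0.0936, 0.0818]
tool_rot: [-0.249, 0.969, -0.0, 0.001]
ft_force: [-0.2, 0.1, -0.5]
gripper_width: 0.5
```

Emit:
{"fn": "drive_tool", "kwargs": {"rows": [[[0, 0, 0], [0, 0, 0]], [[0, 0, 0], [0, 0, 0]], [[0, 0, 0], [0, 0, 0]], [[0, 0, 0], [0, 0, 0]], [[0, 0, 0], [0, 0, 0]], [[0, 0, 0], [0, 0, 0]]], "grip": 0}}

```text
time: 3.25
ee_pos: [0.5679, 0.0944, 0.0818]
tool_rot: [-0.249, 0.969, 0.001, 0.0]
ft_force: [-1.8, 1.5, 5.2]
gripper_width: 0.26
```

Emit:
{"fn": "drive_tool", "kwargs": {"rows": [[[0, 0, 0], [0, 0, 0]], [[0, 0, 0], [0, 0, 0]], [[0, 0, 0], [0, 0, 0]], [[0, 0, 0], [0, 0, 0]]], "grip": 0}}

```text
time: 3.65
ee_pos: [0.5679, 0.0944, 0.0818]
tool_rot: [-0.249, 0.969, 0.001, 0.0]
ft_force: [-1.6, 1.3, 5.7]
gripper_width: 0.26
```

Run:
```python
from m import *
p,d=snap('scene','s2.png'); print(bays('scene',p),sense()['torque'])
cv2.imwrite('pics/s2c.png',cv2.resize(cv2.cvtColor(p[100:240,200:360],cv2.COLOR_RGB2BGR),None,fx=4.5,fy=4.2,interpolation=2))
```

```text
{'blue': (array([268.9, 210.2]), array([260, 203,  19,  15, 214], dtype=int32), array([487.4,  48.7])), 'yellow': (array([312.3, 175.4]), array([304, 170,  18,  12, 163], dtype=int32), array([651.6,  46.1])), 'red': (array([251.8, 169.5]), array([244, 163,  17,  13, 171], dtype=int32), array([571.5, 188.7]))} [ 0.34295443  0.34931914 -0.00760236]
```

View pics/s2c.png

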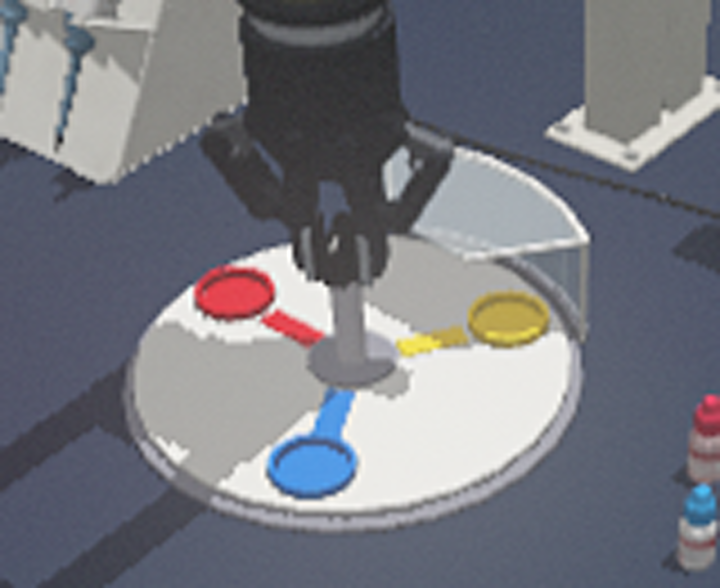

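The knob is held between the fingers, so I'll twist by about -30°.

Emit:
{"fn": "drive_tool", "kwargs": {"rows": [[[1, 0, 0], [0, 0, -0.08]], [[1, 0, 0], [0, 0, -0.16]], [[1, 0, 0], [0, 0, -0.24]], [[1, 0, 0], [0, 0, -0.32]], [[1, 0, 0], [0, 0, -0.4]], [[1, 0, 0], [0, 0, -0.48]], [[1, 0, 0], [0, 0, -0.53]], [[1, 0, 0], [0, 0, -0.53]], [[1, 0, 0], [0, 0, -0.53]]]}}

```text
time: 4.6
ee_pos: [0.5677, 0.0951, 0.0818]
tool_rot: [0.014, 1.0, 0.001, -0.001]
ft_force: [-4.4, 4.6, 7.3]
gripper_width: 0.26
```

Emit:
{"fn": "drive_tool", "kwargs": {"rows": [[[0, 0, 0], [0, 0, 0]], [[0, 0, 0], [0, 0, 0]], [[0, 0, 0], [0, 0, 0]], [[0, 0, 0], [0, 0, 0]]], "grip": 50}}

```text
time: 5.0
ee_pos: [0.5693, 0.0935, 0.081]
tool_rot: [0.013, 1.0, -0.0, 0.0]
ft_force: [-0.2, 0.6, -0.7]
gripper_width: 0.497
```

Emit:
{"fn": "drive_tool", "kwargs": {"rows": [[[0, 0, 30], [0, 0, 0]], [[0, 0, 75], [0, 0, 0]], [[0, 0, 75], [0, 0, 0]], [[0, 0, 75], [0, 0, 0]]]}}

```text
time: 5.4
ee_pos: [0.5702, 0.0937, 0.1575]
tool_rot: [0.013, 1.0, 0.0, 0.002]
ft_force: [0.1, -0.1, -0.7]
gripper_width: 0.504
```

Run:
```python
from m import *
p,d=snap('scene','s3.png'); 
for n in('scene','top'):
    p,d=snap(n,n+'3.png')
    for k,v in bays(n,p).items(): print(n,k,v[0],v[2],np.degrees(np.arctan2(v[2][1]-94.3,v[2][0]-569)).round(1))
s=sense();print(s['ee_pos'],s['tool_rot'],s['time'])
```

```text
scene blue [251.1 204.3] [475.8  96.6] 178.6
scene yellow [314.3 188.1] [616.   11.4] -60.4
top yellow [296.6 173.7] [612.3  10.6] -62.6
[0.56792821 0.09357617 0.15475437] [ 1.34391818e-02  9.99908752e-01 -1.71996413e-04 -1.35910843e-03] 5.55
```

Carousel turned: blue bay ≈(474,96), yellow ≈(615,11), red ≈(618,176) mm, all clear of the cover. Next I'll pick up blue.

Emit:
{"fn": "drive_tool", "kwargs": {"rows": [[[-1, -50, 0], [0, 0, 0]], [[-2, -100, 0], [0, 0, 0]], [[-3, -150, 0], [0, 0, 0]], [[-4, -200, 0], [0, 0, 0]], [[-5, -240, -20], [0, 0, 0]], [[-5, -240, -60], [0, 0, 0]], [[-5, -240, -60], [0, 0, 0]], [[-5, -240, -60], [0, 0, 0]]]}}

```text
time: 6.35
ee_pos: [0.5623, -0.1455, 0.0944]
tool_rot: [0.014, 1.0, 0.001, -0.003]
ft_force: [0.7, 1.1, -0.3]
gripper_width: 0.502
```

Emit:
{"fn": "drive_tool", "kwargs": {"rows": [[[2, -1, -40], [0, 0, 0]], [[2, -1, -80], [0, 0, 0]], [[2, -1, -80], [0, 0, 0]], [[2, -1, -80], [0, 0, 0]]]}}

```text
time: 6.75
ee_pos: [0.5665, -0.1463, 0.017]
tool_rot: [0.013, 1.0, 0.0, -0.0]
ft_force: [0.6, 0.0, 0.8]
gripper_width: 0.5
```

Emit:
{"fn": "drive_tool", "kwargs": {"rows": [[[0, 0, 0], [0, 0, 0]], [[0, 0, 0], [0, 0, 0]], [[0, 0, 0], [0, 0, 0]], [[0, 0, 0], [0, 0, 0]], [[0, 0, 0], [0, 0, 0]]], "grip": 0}}

```text
time: 7.25
ee_pos: [0.5681, -0.1474, 0.0187]
tool_rot: [0.014, 1.0, -0.0, 0.002]
ft_force: [0.3, 1.9, 7.1]
gripper_width: 0.192
```

Run:
```python
from m import *
p,d=snap('scene','s4.png')
cv2.imwrite('pics/s4c.png',cv2.resize(cv2.cvtColor(p[140:270,290:450],cv2.COLOR_RGB2BGR),None,fx=4.5,fy=4.5,interpolation=2))
```

```text
(no output)
```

View pics/s4c.png

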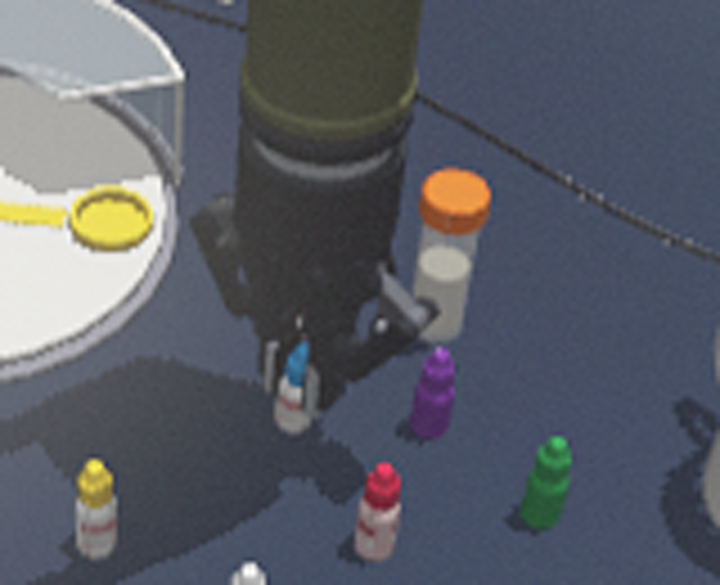

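Blue is held upright. I'll lift and carry it to its bay.

Emit:
{"fn": "drive_tool", "kwargs": {"rows": [[[0, 0, 40], [0, 0, 0]], [[0, 0, 90], [0, 0, 0]], [[-15, 40, 110], [0, 0, 0]], [[-30, 80, 110], [0, 0, 0]], [[-45, 120, 110], [0, 0, 0]], [[-60, 160, 110], [0, 0, 0]], [[-75, 200, 110], [0, 0, 0]], [[-91, 243, 90], [0, 0, 0]], [[-91, 243, 50], [0, 0, 0]], [[-91, 243, 50], [0, 0, 0]]]}}

```text
time: 8.3
ee_pos: [0.4712, 0.0966, 0.0638]
tool_rot: [0.012, 1.0, -0.001, -0.004]
ft_force: [-2.1, -1.0, -0.6]
gripper_width: 0.189
```

Emit:
{"fn": "drive_tool", "kwargs": {"rows": [[[0, 0, 0], [0, 0, 0]], [[0, 0, 0], [0, 0, 0]]]}}

```text
time: 8.5
ee_pos: [0.4769, 0.0952, 0.0677]
tool_rot: [0.014, 1.0, 0.0, 0.002]
ft_force: [0.2, -0.8, 0.7]
gripper_width: 0.195
```

Run:
```python
from m import *
p,d=snap('scene','s5.png');t,_=snap('top','t5.png')
a=cv2.resize(cv2.cvtColor(p[130:250,200:330],cv2.COLOR_RGB2BGR),(600,560),interpolation=2)
cv2.imwrite('pics/s5c.png',a)
```

```text
(no output)
```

View pics/s5c.png

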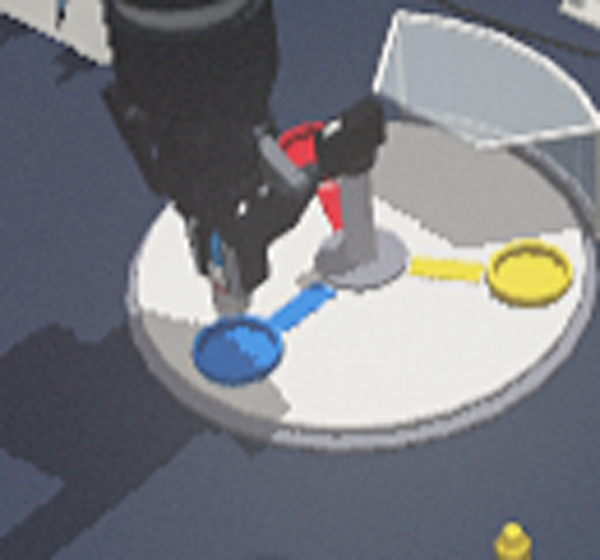

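Run:
```python
from m import *
s=sense();print(s['ee_pos'])
print(proj('scene',[[.474,.096,.049],[.474,.096,.014],[.474,.096,.104]]), plane('scene',[[250.5,195]],.049))
```

```text
[0.47694319 0.09502537 0.06767703]
[[249.38122032 196.44170282]
 [251.12721557 206.83489806]
 [246.45475421 178.98448229]] [[0.47921798 0.0974388  0.049     ]]
```

Emit:
{"fn": "drive_tool", "kwargs": {"rows": [[[-1, 0, -15], [0, 0, 0]], [[-1, 0, -28], [0, 0, 0]], [[-1, 0, -34], [0, 0, 0]], [[-1, 0, -34], [0, 0, 0]], [[-1, 0, -34], [0, 0, 0]]]}}

```text
time: 9.1
ee_pos: [0.4749, 0.0953, 0.0328]
tool_rot: [0.014, 1.0, 0.0, 0.001]
ft_force: [-0.4, -1.2, -0.3]
gripper_width: 0.194
```

Emit:
{"fn": "drive_tool", "kwargs": {"rows": [[[0, 0, -1.5], [0, 0, 0]], [[0, 0, -1.5], [0, 0, 0]], [[0, 0, -1.5], [0, 0, 0]]]}}

```text
time: 9.4
ee_pos: [0.4751, 0.0956, 0.0325]
tool_rot: [0.014, 1.0, 0.0, 0.001]
ft_force: [-3.4, -0.8, 14.2]
gripper_width: 0.193
```

Contact with the floor (14 N). I'll release and rise.

Emit:
{"fn": "drive_tool", "kwargs": {"rows": [[[0, 0, 0], [0, 0, 0]], [[0, 0, 0], [0, 0, 0]], [[0, 0, 0], [0, 0, 0]], [[0, 0, 0], [0, 0, 0]]], "grip": 45}}

```text
time: 9.8
ee_pos: [0.4741, 0.0957, 0.0305]
tool_rot: [0.013, 1.0, -0.0, -0.0]
ft_force: [0.7, 0.3, -0.0]
gripper_width: 0.45
```

Emit:
{"fn": "drive_tool", "kwargs": {"rows": [[[0, 0, 15], [0, 0, 0]], [[0, 0, 60], [0, 0, 0]], [[0, 0, 105], [0, 0, 0]], [[0, 0, 120], [0, 0, 0]], [[0, 0, 120], [0, 0, 0]]]}}

```text
time: 10.3
ee_pos: [0.4763, 0.0961, 0.1533]
tool_rot: [0.013, 1.0, 0.0, 0.003]
ft_force: [0.2, -0.5, 0.6]
gripper_width: 0.451
```

Emit:
{"fn": "drive_tool", "kwargs": {"rows": [[[-8, -48, 0], [0, 0, 0]], [[-16, -96, 0], [0, 0, 0]], [[-24, -144, 0], [0, 0, 0]], [[-30, -190, 0], [0, 0, 0]], [[-34, -213, -30], [0, 0, 0]], [[-34, -213, -55], [0, 0, 0]], [[-34, -213, -55], [0, 0, 0]], [[-34, -213, -55], [0, 0, 0]]]}}

```text
time: 11.1
ee_pos: [0.4388, -0.1167, 0.0944]
tool_rot: [0.014, 1.0, 0.001, -0.002]
ft_force: [0.5, 0.1, -0.1]
gripper_width: 0.451
```

Run:
```python
from m import *
p,d=snap('scene','s6.png');t,_=snap('top','t6.png')
s=sense();print(s['ee_pos'],s['tool_rot'])
for n,q in(('scene',p),('top',t)):
    for ce,b in blobs(n,q,95,115,150,90,8):
        if b[4]<600 and 220<ce[0]<340: print(n,ce,b,plane(n,[ce],.066)[0])
a=cv2.resize(cv2.cvtColor(p[150:270,210:340],cv2.COLOR_RGB2BGR),(600,560),interpolation=2)
cv2.imwrite('pics/s6c.png',a)
print(proj('scene',[[.474,.096,.014],[.474,.096,.07]]),proj('top',[[.474,.096,.07]]))
```

```text
[ 0.44055526 -0.11684528  0.09588926] [ 1.29077117e-02  9.99916675e-01 -2.88382724e-05  1.81828139e-04]
scene [256.4 201.7] [242 192  29  19 129] [0.45984806 0.05651235 0.066     ]
top [267.3 204.5] [265 199   5  13  45] [0.51542553 0.08899792 0.066     ]
top [265.9 220.9] [259 214  15  15 157] [0.46906904 0.09169269 0.066     ]
[[251.12721557 206.83489806]
 [248.29123025 189.94505317]] [[264.25489628 219.00595927]]
```

View pics/s6c.png

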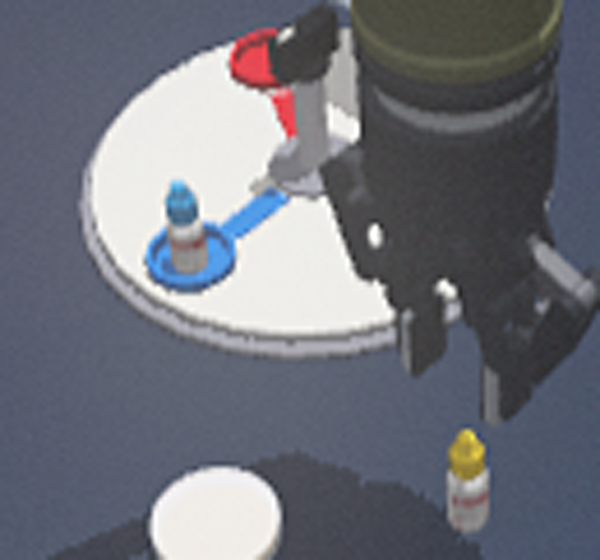

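Blue stands upright and centred in its bay: its base is at about (251,207) px, where (251.1,206.8) was expected. Now yellow.

Emit:
{"fn": "drive_tool", "kwargs": {"rows": [[[0, -1, -40], [0, 0, 0]], [[0, -1, -80], [0, 0, 0]], [[0, -1, -80], [0, 0, 0]], [[0, -1, -80], [0, 0, 0]]]}}

```text
time: 11.6
ee_pos: [0.4402, -0.1177, 0.0161]
tool_rot: [0.013, 1.0, 0.0, -0.0]
ft_force: [0.3, -0.0, 0.3]
gripper_width: 0.455
```

Emit:
{"fn": "drive_tool", "kwargs": {"rows": [[[0, 0, 0], [0, 0, 0]], [[0, 0, 0], [0, 0, 0]], [[0, 0, 0], [0, 0, 0]], [[0, 0, 0], [0, 0, 0]], [[0, 0, 0], [0, 0, 0]]], "grip": 0}}

```text
time: 12.1
ee_pos: [0.4418, -0.1186, 0.0175]
tool_rot: [0.014, 1.0, -0.001, 0.002]
ft_force: [0.6, 2.1, 9.3]
gripper_width: 0.202
```

Emit:
{"fn": "drive_tool", "kwargs": {"rows": [[[0, 0, 40], [0, 0, 0]], [[0, 0, 90], [0, 0, 0]], [[35, 26, 110], [0, 0, 0.1]], [[70, 52, 110], [0, 0, 0.2]], [[105, 78, 110], [0, 0, 0.3]], [[140, 104, 110], [0, 0, 0.4]], [[174, 129, 100], [0, 0, 0.5]], [[174, 129, 70], [0, 0, 0.5]], [[174, 129, 50], [0, 0, 0.5]], [[174, 129, 50], [0, 0, 0.5]]]}}

```text
time: 13.1
ee_pos: [0.6116, 0.0112, 0.0633]
tool_rot: [-0.235, 0.972, 0.001, -0.003]
ft_force: [-1.4, -0.5, 0.5]
gripper_width: 0.197
```

Emit:
{"fn": "drive_tool", "kwargs": {"rows": [[[0, 0, 0], [0, 0, 0]], [[0, 0, 0], [0, 0, 0]]]}}

```text
time: 13.3
ee_pos: [0.6151, 0.0104, 0.0673]
tool_rot: [-0.234, 0.972, -0.0, 0.001]
ft_force: [0.4, 0.7, -0.9]
gripper_width: 0.196
```

Emit:
{"fn": "drive_tool", "kwargs": {"rows": [[[0, 0.5, -15], [0, 0, 0]], [[0, 0.5, -28], [0, 0, 0]], [[0, 0.5, -35], [0, 0, 0]], [[0, 0.5, -36], [0, 0, 0]], [[0, 0.5, -36], [0, 0, 0]], [[0, 0.5, -36], [0, 0, 0]]]}}

```text
time: 13.9
ee_pos: [0.6149, 0.0118, 0.0312]
tool_rot: [-0.234, 0.972, 0.0, 0.001]
ft_force: [-2.5, 1.8, 7.5]
gripper_width: 0.197
```

Emit:
{"fn": "drive_tool", "kwargs": {"rows": [[[0, 0, 0], [0, 0, 0]], [[0, 0, 0], [0, 0, 0]], [[0, 0, 0], [0, 0, 0]], [[0, 0, 0], [0, 0, 0]]], "grip": 45}}

```text
time: 14.3
ee_pos: [0.6139, 0.0112, 0.0293]
tool_rot: [-0.234, 0.972, 0.0, -0.0]
ft_force: [-0.2, -0.2, -0.5]
gripper_width: 0.45
```

Emit:
{"fn": "drive_tool", "kwargs": {"rows": [[[0, 0, 15], [0, 0, 0]], [[0, 0, 60], [0, 0, 0]], [[0, 0, 105], [0, 0, 0]], [[0, 0, 120], [0, 0, 0]], [[0, 0, 120], [0, 0, 0]]]}}

```text
time: 14.8
ee_pos: [0.6165, 0.0111, 0.1529]
tool_rot: [-0.234, 0.972, -0.001, 0.003]
ft_force: [1.0, -0.8, -0.7]
gripper_width: 0.454
```

Emit:
{"fn": "drive_tool", "kwargs": {"rows": [[[-17, -42, 0], [0, 0, -0.1]], [[-34, -84, 0], [0, 0, -0.2]], [[-51, -126, 0], [0, 0, -0.3]], [[-68, -168, 0], [0, 0, -0.4]], [[-85, -212, 0], [0, 0, -0.5]], [[-94, -235, -20], [0, 0, -0.5]], [[-94, -235, -54], [0, 0, -0.5]], [[-94, -235, -54], [0, 0, -0.5]], [[-94, -235, -54], [0, 0, -0.5]]]}}

```text
time: 15.7
ee_pos: [0.5186, -0.2229, 0.0939]
tool_rot: [0.014, 1.0, 0.001, -0.002]
ft_force: [-0.2, 0.7, 0.1]
gripper_width: 0.449
```

Run:
```python
from m import *
p,d=snap('scene','s7.png');t,_=snap('top','t7.png')
s=sense();print(s['ee_pos'],s['tool_rot'])
a=cv2.resize(cv2.cvtColor(p[140:270,230:420],cv2.COLOR_RGB2BGR),(800,547),interpolation=2)
cv2.imwrite('pics/s7c.png',a)
for ce,b in blobs('scene',p,170,5,amin=10): 
    if 360<ce[0]<390: print(ce,plane('scene',[ce],.0535))
print(proj('scene',[[.615,.011,.014],[.615,.011,.067]]))
```

```text
[ 0.52071879 -0.22333516  0.09598376] [ 1.29180330e-02  9.99916537e-01 -4.04176537e-05  2.06705997e-04]
[374.5 248. ] [[ 0.51945171 -0.225426    0.0535    ]]
[[314.20050037 190.38262874]
 [314.02275033 174.48290905]]
```

View pics/s7c.png

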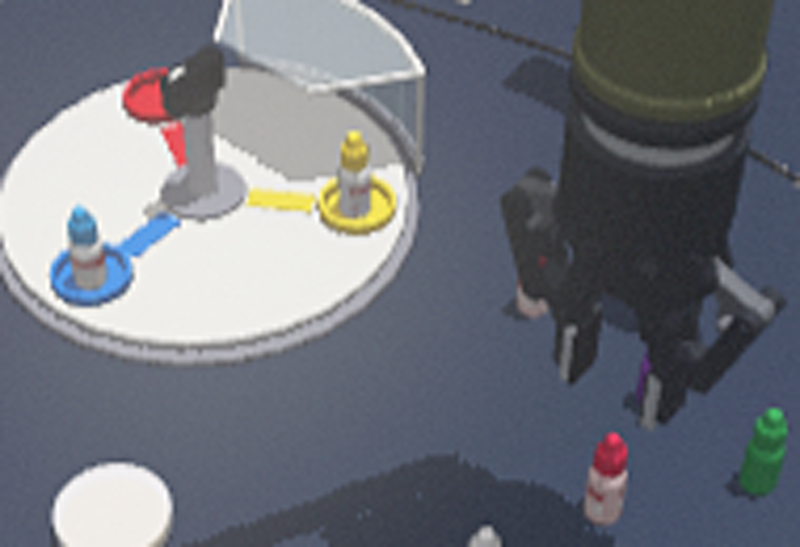

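Yellow is upright and roughly centred in its bay, with its base near (353,208) in the crop and the collar centre near (357,203). Blue is unchanged. The tool is above the right-most red bottle.

Emit:
{"fn": "drive_tool", "kwargs": {"rows": [[[0, -1, -40], [0, 0, 0]], [[0, -1, -80], [0, 0, 0]], [[0, -1, -80], [0, 0, 0]], [[0, -1, -80], [0, 0, 0]]]}}

```text
time: 16.2
ee_pos: [0.5206, -0.2242, 0.0163]
tool_rot: [0.013, 1.0, 0.0, -0.0]
ft_force: [1.7, -1.2, -0.1]
gripper_width: 0.447
```

Emit:
{"fn": "drive_tool", "kwargs": {"rows": [[[0, 0, 0], [0, 0, 0]], [[0, 0, 0], [0, 0, 0]], [[0, 0, 0], [0, 0, 0]], [[0, 0, 0], [0, 0, 0]], [[0, 0, 0], [0, 0, 0]]], "grip": 0}}

```text
time: 16.7
ee_pos: [0.5221, -0.2253, 0.018]
tool_rot: [0.014, 1.0, -0.001, 0.002]
ft_force: [0.0, 2.3, 7.4]
gripper_width: 0.204
```

Emit:
{"fn": "drive_tool", "kwargs": {"rows": [[[0, 0, 45], [0, 0, 0]], [[0, 0, 90], [0, 0, 0]], [[6, 25, 130], [0, 0, -0.05]], [[15, 62, 150], [0, 0, -0.1]], [[26, 107, 150], [0, 0, -0.2]], [[37, 152, 150], [0, 0, -0.3]], [[48, 198, 150], [0, 0, -0.4]], [[59, 244, 150], [0, 0, -0.5]], [[70, 290, 150], [0, 0, -0.52]], [[81, 336, 150], [0, 0, -0.52]]]}}

```text
time: 17.7
ee_pos: [0.6014, 0.113, 0.1668]
tool_rot: [0.27, 0.963, 0.0, 0.001]
ft_force: [0.6, -0.6, -0.7]
gripper_width: 0.194
```

Emit:
{"fn": "drive_tool", "kwargs": {"rows": [[[16, 45, 0], [0, 0, 0]], [[16, 64, -10], [0, 0, 0]], [[16, 64, -55], [0, 0, 0]], [[16, 64, -100], [0, 0, 0]], [[16, 64, -100], [0, 0, 0]], [[16, 64, -100], [0, 0, 0]], [[16, 64, -100], [0, 0, 0]]]}}

```text
time: 18.4
ee_pos: [0.6189, 0.1751, 0.0681]
tool_rot: [0.27, 0.963, 0.001, 0.002]
ft_force: [-0.2, 0.3, 1.0]
gripper_width: 0.195
```

Emit:
{"fn": "drive_tool", "kwargs": {"rows": [[[-0.5, 0.5, -15], [0, 0, 0]], [[-0.5, 0.5, -28], [0, 0, 0]], [[-0.5, 0.5, -35], [0, 0, 0]], [[-0.5, 0.5, -36.5], [0, 0, 0]], [[-0.5, 0.5, -36.5], [0, 0, 0]], [[-0.5, 0.5, -36.5], [0, 0, 0]]]}}

```text
time: 19.0
ee_pos: [0.6184, 0.1755, 0.0317]
tool_rot: [0.27, 0.963, 0.001, 0.002]
ft_force: [-0.8, -2.1, 9.7]
gripper_width: 0.195
```

Emit:
{"fn": "drive_tool", "kwargs": {"rows": [[[0, 0, 0], [0, 0, 0]], [[0, 0, 0], [0, 0, 0]], [[0, 0, 0], [0, 0, 0]], [[0, 0, 0], [0, 0, 0]]], "grip": 45}}

```text
time: 19.4
ee_pos: [0.6164, 0.1758, 0.0288]
tool_rot: [0.27, 0.963, -0.0, -0.0]
ft_force: [0.7, 0.7, -0.6]
gripper_width: 0.451
```

Emit:
{"fn": "drive_tool", "kwargs": {"rows": [[[0, 0, 15], [0, 0, 0]], [[0, 0, 60], [0, 0, 0]], [[0, 0, 105], [0, 0, 0]], [[0, 0, 140], [0, 0, 0]], [[0, 0, 140], [0, 0, 0]]]}}

```text
time: 19.9
ee_pos: [0.6206, 0.1767, 0.1753]
tool_rot: [0.27, 0.963, 0.003, 0.005]
ft_force: [0.6, 0.8, 0.7]
gripper_width: 0.45
```

Emit:
{"fn": "drive_tool", "kwargs": {"rows": [[[-21, -44, 0], [0, 0, 0.06]], [[-42, -88, 0], [0, 0, 0.12]], [[-63, -132, 0], [0, 0, 0.2]], [[-84, -176, 0], [0, 0, 0.3]], [[-105, -220, 0], [0, 0, 0.4]], [[-126, -264, 0], [0, 0, 0.5]], [[-147, -308, 0], [0, 0, 0.52]], [[-168, -350, -20], [0, 0, 0.52]], [[-186, -387, -40], [0, 0, 0.52]], [[-186, -387, -65], [0, 0, 0.52]]]}}

```text
time: 20.9
ee_pos: [0.4288, -0.2156, 0.1034]
tool_rot: [0.016, 1.0, -0.001, 0.0]
ft_force: [2.8, 0.6, -0.4]
gripper_width: 0.447
```

Emit:
{"fn": "drive_tool", "kwargs": {"rows": [[[0, 0, 0], [0, 0, 0]], [[0, 0, 0], [0, 0, 0]]]}}

```text
time: 21.1
ee_pos: [0.4299, -0.2107, 0.1034]
tool_rot: [0.014, 1.0, 0.001, -0.001]
ft_force: [0.3, -0.4, 0.2]
gripper_width: 0.45
```

Run:
```python
from m import *
p,d=snap('scene','s8.png');t,_=snap('top','t8.png')
s=sense();print(s['ee_pos'],s['tool_rot'])
a=cv2.resize(cv2.cvtColor(p[130:300,210:400],cv2.COLOR_RGB2BGR),(670,600),interpolation=2)
cv2.imwrite('pics/s8c.png',a)
h=cv2.cvtColor(p,cv2.COLOR_RGB2HSV)[255:300,330:360]; m=(h[...,2]>140)&(h[...,1]<60)
y,x=np.nonzero(m); print(x.min()+330,x.max()+330,y.min()+255,y.max()+255)
print(proj('scene',[[.431,-.211,0],[.431,-.211,.065],[.618,.176,.014],[.618,.176,.067]]))
```

```text
[ 0.43147473 -0.21082746  0.10471171] [ 1.27333282e-02  9.99918787e-01 -1.99757438e-04  4.92301885e-04]
341 349 265 287
[[343.24628925 287.25216205]
 [344.67549022 268.54008667]
 [267.46023408 164.68238067]
 [265.66081984 149.00005014]]
```

View pics/s8c.png

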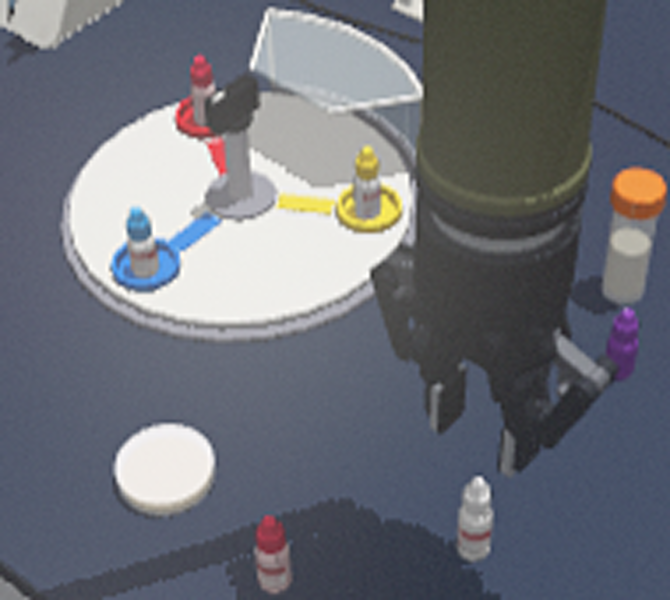

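Red stands upright in its bay. Now white.

Emit:
{"fn": "drive_tool", "kwargs": {"rows": [[[1, -1, -40], [0, 0, 0]], [[1, -1, -84], [0, 0, 0]], [[1, -1, -84], [0, 0, 0]], [[1, -1, -84], [0, 0, 0]]]}}

```text
time: 21.6
ee_pos: [0.4319, -0.2115, 0.0205]
tool_rot: [0.013, 1.0, 0.0, -0.001]
ft_force: [1.1, -1.2, 0.0]
gripper_width: 0.453
```

Emit:
{"fn": "drive_tool", "kwargs": {"rows": [[[0, 0, 0], [0, 0, 0]], [[0, 0, 0], [0, 0, 0]], [[0, 0, 0], [0, 0, 0]], [[0, 0, 0], [0, 0, 0]], [[0, 0, 0], [0, 0, 0]]], "grip": 0}}

```text
time: 22.1
ee_pos: [0.4334, -0.2129, 0.0222]
tool_rot: [0.014, 1.0, -0.001, 0.002]
ft_force: [1.7, 2.4, 9.6]
gripper_width: 0.198
```

Run:
```python
from h import *
T=np.load('/tmp/top.npz'); k,D,R,t=K('top'); C=-R.T@t
yy,xx=np.mgrid[130:250,400:505]; uv=np.c_[xx.ravel(),yy.ravel()].astype(float)
z=T['d'][130:250,400:505].ravel(); r=cv2.undistortPoints(uv.reshape(-1,1,2),k,D).reshape(-1,2)
P=C+(np.c_[r,np.ones(len(r))]*z[:,None])@R
P=P[(P[:,2]>.07)&(z>0)]
d=np.hypot(P[:,0]-.525,P[:,1]+.38); o=np.argsort(d)[:400:40]; print(np.c_[P[o],d[o]].round(3)); print(P[:,2].max())
```

```text
[[ 0.561 -0.454  0.116  0.082]
 [ 0.572 -0.451  0.136  0.085]
 [ 0.553 -0.463  0.115  0.087]
 [ 0.552 -0.465  0.144  0.089]
 [ 0.58  -0.453  0.168  0.092]
 [ 0.578 -0.458  0.169  0.094]
 [ 0.548 -0.474  0.15   0.097]
 [ 0.589 -0.456  0.078  0.1  ]
 [ 0.594 -0.456  0.122  0.102]
 [ 0.577 -0.471  0.173  0.105]]
0.5490557580699902
```

Emit:
{"fn": "drive_tool", "kwargs": {"rows": [[[0, 0, 40], [0, 0, 0]], [[0, 0, 90], [0, 0, -0.13]], [[18, -33, 100], [0, 0, -0.26]], [[36, -66, 100], [0, 0, -0.39]], [[54, -99, 100], [0, 0, -0.52]], [[72, -132, 100], [0, 0, -0.65]], [[93, -168, 100], [0, 0, -0.78]], [[93, -168, 80], [0, 0, -0.91]], [[93, -168, 50], [0, 0, -1.04]], [[93, -168, 40], [0, 0, -1.05]]]}}

```text
time: 23.1
ee_pos: [0.5228, -0.3794, 0.0582]
tool_rot: [0.513, 0.858, 0.0, -0.002]
ft_force: [-1.0, 0.7, -0.3]
gripper_width: 0.198
```

Emit:
{"fn": "drive_tool", "kwargs": {"rows": [[[0, 0, 0], [0, 0, 0]], [[0, 0, 0], [0, 0, 0]]]}}

```text
time: 23.3
ee_pos: [0.5248, -0.3803, 0.0611]
tool_rot: [0.512, 0.859, -0.0, 0.0]
ft_force: [0.6, 0.2, 0.7]
gripper_width: 0.199
```

Emit:
{"fn": "drive_tool", "kwargs": {"rows": [[[0, 0, -15], [0, 0, 0]], [[0, 0, -28], [0, 0, 0]], [[0, 0, -35], [0, 0, 0]], [[0, 0, -36.5], [0, 0, 0]], [[0, 0, -36.5], [0, 0, 0]], [[0, 0, -36.5], [0, 0, 0]]]}}

```text
time: 23.9
ee_pos: [0.5253, -0.38, 0.025]
tool_rot: [0.512, 0.859, 0.0, 0.001]
ft_force: [0.2, 2.0, 4.6]
gripper_width: 0.198
```

Emit:
{"fn": "drive_tool", "kwargs": {"rows": [[[0, 0, 0], [0, 0, 0]], [[0, 0, 0], [0, 0, 0]], [[0, 0, 0], [0, 0, 0]], [[0, 0, 0], [0, 0, 0]]], "grip": 45}}

```text
time: 24.3
ee_pos: [0.5245, -0.3802, 0.0234]
tool_rot: [0.513, 0.859, -0.0, -0.0]
ft_force: [0.4, -0.3, -0.3]
gripper_width: 0.453
```

Emit:
{"fn": "drive_tool", "kwargs": {"rows": [[[0, 0, 15], [0, 0, 0]], [[0, 0, 60], [0, 0, 0]], [[0, 0, 105], [0, 0, 0]], [[0, 0, 150], [0, 0, 0]], [[-20, 40, 170], [0, 0, 0]], [[-45, 80, 170], [0, 0, 0]], [[-70, 120, 170], [0, 0, 0]], [[-70, 160, 170], [0, 0, 0]], [[-70, 160, 170], [0, 0, 0]]]}}

```text
time: 25.2
ee_pos: [0.4524, -0.2155, 0.1947]
tool_rot: [0.512, 0.859, 0.001, -0.001]
ft_force: [0.5, -0.9, -0.2]
gripper_width: 0.451
```

Run:
```python
from m import *
p,d=snap('scene','s9.png');t,_=snap('top','t9.png')
s=sense();print(s['ee_pos'],s['time'],s['ft_force'])
a=cv2.resize(cv2.cvtColor(p[130:330,220:490],cv2.COLOR_RGB2BGR),(800,592),interpolation=2)
cv2.imwrite('pics/s9c.png',a)
a=cv2.resize(cv2.cvtColor(t[125:290,215:460],cv2.COLOR_RGB2BGR),None,fx=3.2,fy=3.2,interpolation=2)
cv2.imwrite('pics/t9c.png',a)
for c,X in(('blue',(.474,.096)),('yellow',(.615,.011)),('red',(.618,.176))):
    print(c,proj('top',[[*X,.067],[*X,.022]]).round(1).tolist())
```

```text
[ 0.45489973 -0.21982401  0.19493506] 25.3 [-0.29014441 -0.26459008  1.63497582]
blue [[264.4, 219.1], [266.1, 220.4]]
yellow [[295.7, 170.0], [296.5, 172.8]]
red [[237.8, 168.2], [240.3, 171.0]]
```

View pics/s9c.png

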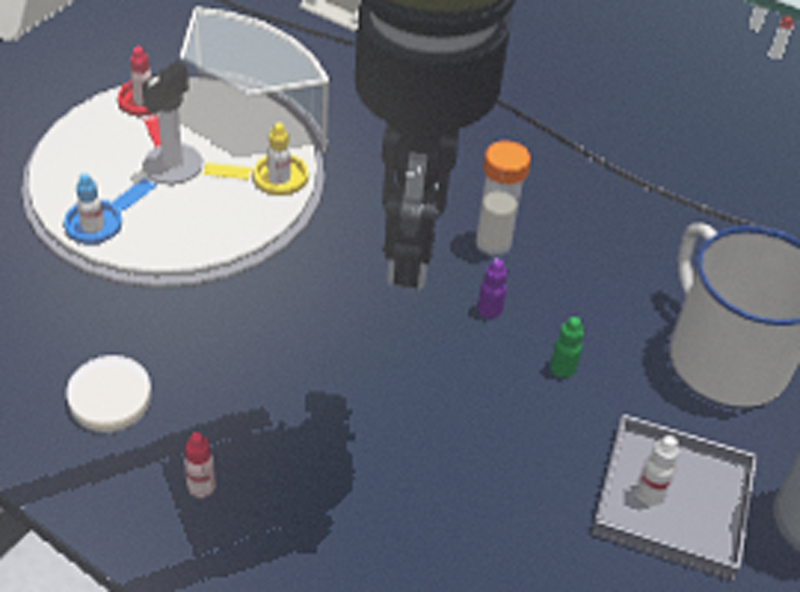

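View pics/t9c.png

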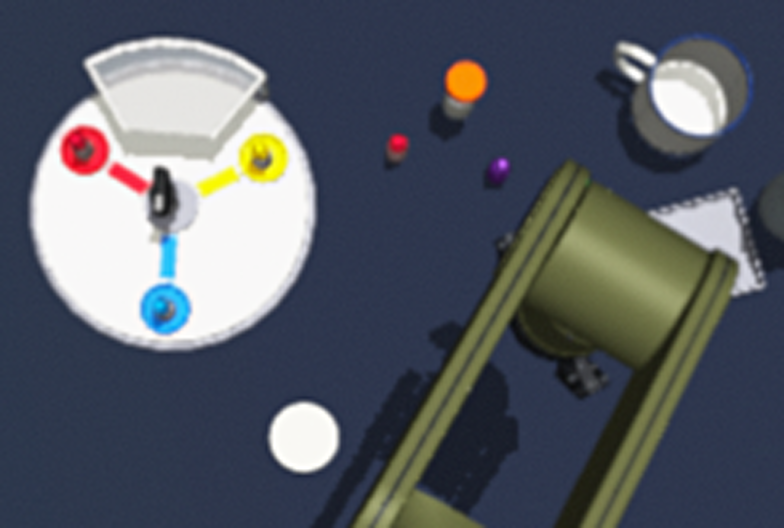

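All four bottles stand upright where they belong. The top view shows the three bay bottles near the centres of their collars, and the tube has not moved. Handing in.

```bash
python3 -c "
from rig import job_done
print(job_done())"
```

```text
the job is handed in; nothing more can be done
None
```

I turned the carousel about -30° by its knob to bring the yellow bay out from under the cover. I then stood the blue, yellow and red bottles in their own bays and the white one in the grey tray, and handed the job in at about 25 s. The red bottle used was the one farthest to the robot's right.

The last scene and top views showed the three bay bottles upright and near their collar centres. The white bottle stands upright about 17 mm from the tray centre by the estimated poses. I placed it off-centre on purpose, to keep the gripper clear of the tumbler. The arm blocked the white bottle in the final top view, so only the scene camera confirms it. The tube looks unmoved, and the gripper is open and clear of everything.

The gripper's opening read about 16 mm on the bottles and 22 mm on the 14 mm knob. That does not match the stated sizes, but the pictures showed every object I checked held properly. The two cameras also differed by 3 to 7 mm on the bays and tray, so I used averages.

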